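# Set the polariser ring of a viewing stand by its lever

### The arm

A 6-joint arm with a two-finger parallel gripper is mounted at the origin on a cart in front of the work surface, level with it; the furniture and walls round the work are solid. World frame = base frame: x ahead of the robot, y to its left, z up, the work surface at z = 0. Lengths are in m, angles in rad, forces in N, time in s.
With the tool pointing down it reaches from about 0.3 to 0.875 m from the base axis. Payload 6.4 kg.
Tool frame: the origin (TCP) lies between the finger pads; the fingertips stand 8 mm ahead of it and the grasp point (between the pads) lies 11 mm behind it; z points along the fingers, x is the direction in which the jaws open and shut, and the axes are right-handed (so a half turn about z gives the same grasp; the last joint's range is limited). The gripper opens to 85 mm and grips with 20 to 120 N. Pads are 22 mm wide; open, the fingers measure 114 mm over their backs; the gripper's body (76 mm by 85 mm) begins 54 mm behind the grasp point. The pads swing forward as they close: fully open they stand 13 mm farther back than shut.
Start: joints at [1.108, 0.181, 1.607, -0, 1.354, -0.206], TCP at [0.146, 0.556, 0.239] pointing down, gripper open.
Joint ranges: [-2.99, 2.99], [-0.89, 2.07], [0.3, 2.58], [-1.14, 4.28], [0, 2.63], [-3.12, 3.12]. Speed limits (rad/s): [2.57, 2.57, 3.01, 3.14, 3.14, 3.14].

### API

Orientations are given as a unit quaternion [w, x, y, z].
In Python, from bench import ctrl gives the robot as it stands.
- The arm moves only by the tool drive_tool, never from a script. Its argument "commands" is a list of rows, each an object of numbers: "gripper": the closure, from 0 (fully open) to 1 (shut); "dx", "dy", "dz": the shift along the tool's x, y, z in cm; "turn": the turn about the tool's z in degrees. A call has 1 to 20 rows; each row is the pose to reach, as a shift and turn from the pose commanded when the call began, along the tool's axes at that moment; what a row does not reach only later rows make up. A row lasts 1/8 s, in which the tool goes at most 62.5 mm and 10.7 degrees, less where a joint would pass 70% of its speed; a pose out of reach is approached as far as the arm can. A call with a gripper value outside its range is refused whole. The fingers move at their own pace and stop on an object; the grip force is fixed at half the most. Time passes only in rows, so rows that repeat a pose let the fingers close. It gives the time, the measured TCP pose, the force and the opening at its end, in the units of the state.
- ctrl.get_obs(): the state, without advancing time (a new reading comes with each control period).
- ctrl.camera(name): name is "scene" or "top" or "wrist"; returns a dict with "image" (400x640x3 uint8, red, green, blue), "mtx" (3x3 intrinsics, pixels), "k1" (the pictures are not rectified: a ray, as slopes to the right and down, at radius r is drawn at 1 + k1 r^2 times it, then the intrinsics apply), "R" (3x3) and "t" (3): a world point X has camera coordinates R X + t. Camera axes: x right, y down, z forward; pixel columns grow to the right and rows downward; lengths in m; the calibration is good to about 2 mm. A picture is of the moment at which its call begins. There is no depth.
- ctrl.hand_in(): hands the job in, once; it reports no verdict.
The state is a dict: "time_s": time; "q": joint angles; "dq": joint speeds; "joint_efforts": joint torques, N m; "eef_pos": TCP position; "eef_rot": TCP orientation; "wrist_force": force on the tool from outside, world axes, zero at the start; "torque": the same for the moment, N m; "opening": opening from 0.0 (shut) to 1.0 (fully open).
Only numpy, scipy, OpenCV 4.12 (cv2) and the standard library are available. Lean on these libraries where they do the work, as an engineer would, in place of code of your own. Each camera call takes 0.05 s, during which the arm holds its last target.

### The job

The culture dish is ready on the polarised-light viewing stand. Gently push the upright pin of the ring's lever with the fingertips round its arc, without gripping it, until the pin stands in line with the nose of the small white rider clipped on the rim of the scale; then press the round lamp key on the stand's rear deck fully down and let it come back up. Leave the ring on the mark, do not press the key before the ring is set, and do not move the dish or the two dropper bottles.

Things in the scene. Friction and masses are not known exactly. Their poses are not given: they have to be found in the camera images.
- stand: Grey viewing stand, fixed: a round drum 184 mm across, 45 mm high, with a deck behind (+x side), 150 mm wide, 38 mm high, reaching 145 mm from the drum's axis. Origin on that axis, at desk level; the lever works on the -x side, towards the robot; yaw varies. On the drum: white marks every 15 degrees, a black ring 120 mm across (top 50 mm above the desk), a fixed stage 74 mm across (top 52 mm).
- ring (a joint): Angle of the black ring and its lever about the drum's vertical axis, rad: 0 where the lever points along the stand's -x axis, growing anticlockwise from above (towards the stand's -y side); stops at -1.3 and +1.3. It starts at -1.25 to -0.85, on the stand's +y side. It turns under about 2 N at the pin and stays where it is left.
- lever_pin (a point): Centre of the upright aluminium pin at the outer end of the ring's lever, 67 mm above the desk. The pin is a cylinder 10 mm across that stands from 50 to 84 mm above the desk, its axis 80 mm from the drum's axis; the flat arm that carries it is 7 mm wide and its top is 54 mm above the desk.
- rider_mark (a point): Point on the scale face that the rider's nose points at, 80 mm from the drum's axis, 45 mm above the desk: the pin's axis must come above it. The rider is a white clip, 16 mm wide, fixed on the rim 81 to 97 mm from the axis, nose inwards; its top is 48 mm above the desk, so pin and finger pass over it. It sits at a ring angle from -0.35 to 0.7.
- key_top (a point): Centre of the top face of the round grey lamp key, 26 mm across, in a black collar on the stand's rear deck (112 mm along +x and 35 mm along +y of the stand's origin). Pressed straight down.
- key (a joint): Travel of the lamp key, m: 0 up, 0.006 fully down. A spring brings it back up; fully down takes about 5 N.
- dish_center (a point): Centre of the closed culture dish (63 mm across, 16 mm high, loose) that lies on the stage in the middle of the stand. It must stay where it is.
- bottle_left_center (a point): Centre of the loose dropper bottle that stands on the desk to the left of the stand (24 mm across, 68 mm high). It must stay where it is.
- bottle_right_center (a point): Centre of the loose dropper bottle that stands on the desk to the right of the stand (24 mm across, 68 mm high). It must stay where it is.

How it is judged:
On the way, in this order (a step that is already met when the one before it is completed fails the run):
1. the ring rests with its pin at the rider's mark (horizontal distance between lever_pin and rider_mark below 0.005 m and velocity of joint ring between -0.05 and 0.05 rad/s), for 0.3 s.
2. the lamp key is pressed fully down while the ring is on the mark (value of joint key above 0.0045 m and horizontal distance between lever_pin and rider_mark below 0.005 m), for 0.05 s.
At the end, for the whole second after the job is handed in: The pin's axis is within 5 mm of the rider's mark (seen from above) and the ring is still, the key has been pressed at least 4.5 mm and is up again, the dish is within 10 mm and the bottles are within 15 mm of where they stood (all of step 1 and value of joint key below 0.0015 m and distance of dish_center from where it was at the start of the episode below 0.01 m and distance of each of bottle_left_center, bottle_right_center from where it was at the start of the episode below 0.015 m); the robot touches nothing.
It fails at once if the lamp key is pressed while the ring is off the mark (value of joint key above 0.004 m and horizontal distance between lever_pin and rider_mark above 0.008 m).
It fails at once if the lever is gripped or forced (more than 18 N between the fingers and the ring with its lever) (contact force between the fingers and ring above 18 N).
It fails at once if the dish is moved or lifted (distance of dish_center from where it was at the start of the episode above 0.01 m).
It fails at once if a dropper bottle is moved, lifted or tipped (distance of any of bottle_left_center, bottle_right_center from where it was at the start of the episode above 0.015 m).
It also fails if it takes over 43 s, if anything falls off the work surface, if the arm or the gripper's body presses on something with over 40 N, if the wrist force passes 120 N, or if a joint passes its speed limit or range.

## Working session

There is one attempt and no reset: what is moved stays moved. The work goes in short steps, Python scripts to look and compute and a tool call to move; the robot and the scene stay as the last step left them, time stands still between calls to the robot, and variables do not carry over. Pictures are saved under pics/ and viewed, and the job is handed in when it is done.

Besides the shell and the picture viewer there is one more tool, called after "Call:" in YAML: its name, and indented under it one key for each argument. drive_tool: Moves the arm, as the interface text tells. Its arguments: {"type":"object","properties":{"commands":{"type":"array","items":{"type":"object","properties":{"gripper":{"type":"number"},"dx":{"type":"number"},"dy":{"type":"number"},"dz":{"type":"number"},"turn":{"type":"number"}}}}},"required":["commands"]}

```bash
mkdir -p pics
cat > h.py <<'E'
import numpy as np, cv2, pickle
from bench import ctrl
def shot(name,tag):
    c=ctrl.camera(name); cv2.imwrite(f'pics/{tag}.png',cv2.cvtColor(c['image'],cv2.COLOR_RGB2BGR))
    pickle.dump(c,open(f'pics/{tag}.pkl','wb')); return c
def load(tag): return pickle.load(open(f'pics/{tag}.pkl','rb'))
def onplane(c,uv,z):
    K=np.array(c['mtx']);R=np.array(c['R']);t=np.array(c['t'])
    d=np.array([(uv[0]-K[0,2])/K[0,0],(uv[1]-K[1,2])/K[1,1]])
    rd=np.linalg.norm(d); r=rd
    for _ in range(30): r=rd/(1+c['k1']*r*r)
    d=d*(r/rd if rd>0 else 1)
    C=-R.T@t; w=R.T@np.array([d[0],d[1],1.]); return C+w*(z-C[2])/w[2]
def proj(c,X):
    K=np.array(c['mtx']);p=np.array(c['R'])@np.array(X)+np.array(c['t']);s=p[:2]/p[2]
    s=s*(1+c['k1']*(s@s)); return s*[K[0,0],K[1,1]]+[K[0,2],K[1,2]]
E
python3 - <<'E'
from h import *
for n in ('top','scene','wrist'):
    c=shot(n,n+'0'); print(n,c['k1'],(-np.array(c['R']).T@c['t']).round(3),c['mtx'][0][0])
o=ctrl.get_obs();print(o['time_s'],o['eef_pos'],o['eef_rot'],o['wrist_force'],o['opening'])
E
```

```text
top -0.04205486862836477 [0.411 0.014 0.974] 449.9711090121915
scene -0.04309973367295587 [0.192 0.506 0.808] 462.9209039448594
wrist -0.014790209149039132 [0.07  0.576 0.373] 317.20589452288317
0.15 [0.14583486 0.55575873 0.23860388] [ 3.00086545e-04  7.91825773e-01  6.10746650e-01 -6.19143921e-04] [0.13975938 0.47223633 0.47362122] 0.998409520893599
```

View pics/top0.png

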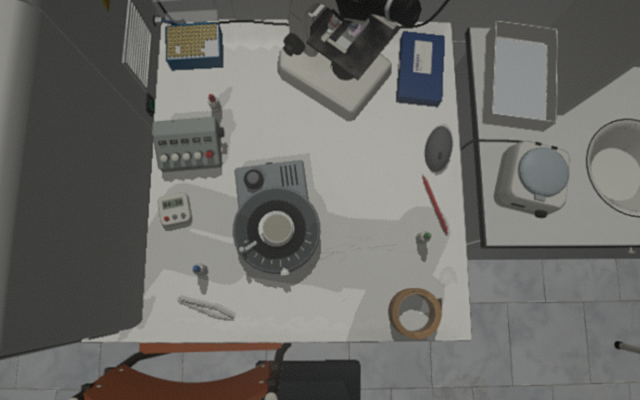

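View pics/scene0.png

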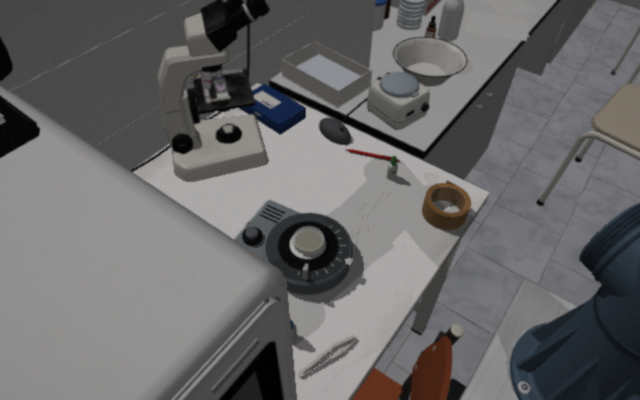

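View pics/wrist0.png

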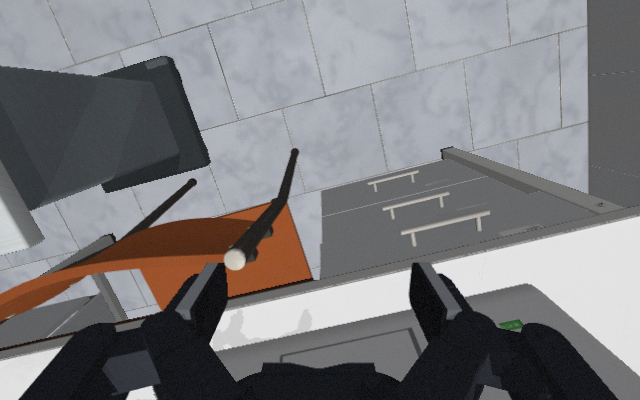

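Run:
```python
import cv2
a=cv2.imread('pics/top0.png')[150:290,180:340];cv2.imwrite('pics/top0z.png',cv2.resize(a,None,fx=4.2,fy=4.2,interpolation=cv2.INTER_CUBIC))
a=cv2.imread('pics/scene0.png')[190:310,220:380];cv2.imwrite('pics/scene0z.png',cv2.resize(a,None,fx=5,fy=5,interpolation=cv2.INTER_CUBIC))
```

```text
(no output)
```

View pics/top0z.png

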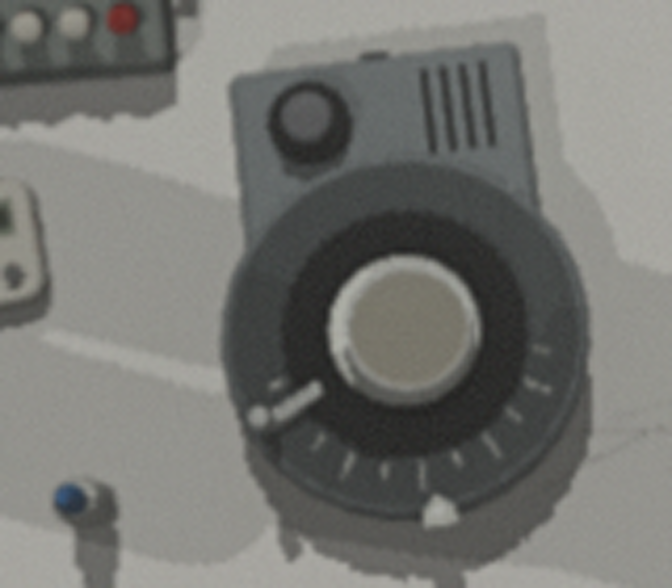

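View pics/scene0z.png

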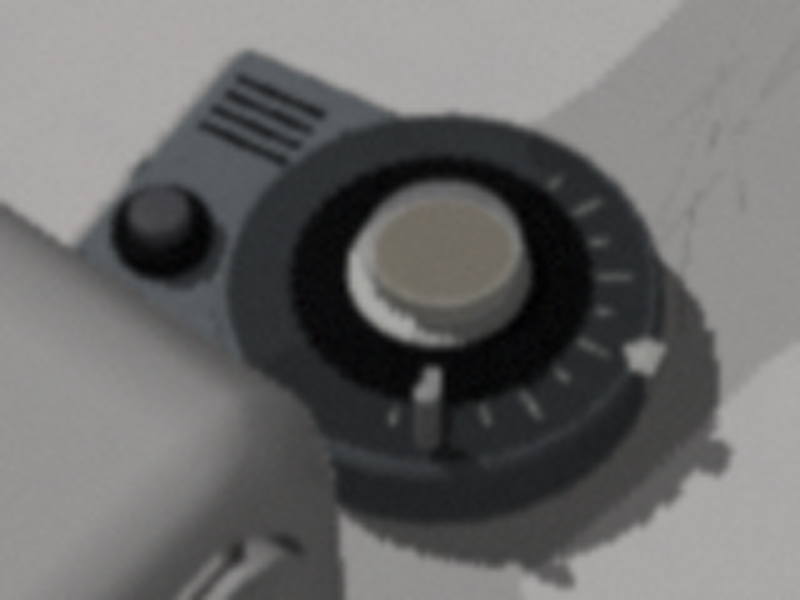

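```bash
cat > m.py <<'E'
from h import *
from scipy.optimize import least_squares
c=load('top0'); img=c['image']
def fitc(P):
    f=lambda p:np.hypot(P[:,0]-p[0],P[:,1]-p[1])-p[2]
    s=least_squares(f,[*P.mean(0)[:2],.06],loss='soft_l1',f_scale=.001);return s.x,np.abs(s.fun).mean()
g=cv2.cvtColor(img,cv2.COLOR_RGB2GRAY).astype(float)
Z=lambda x,y:((x+.5)/4.2-.5+180,(y+.5)/4.2-.5+150)
# ring & drum edges by radial scans on world planes
def edge(C,r0,r1,z,sgn,angs):
    P=[]
    for a in angs:
        rs=np.arange(r0,r1,.0005)
        uv=np.array([proj(c,[C[0]+r*np.cos(a),C[1]+r*np.sin(a),z]) for r in rs]).astype(np.float32)
        v=cv2.remap(g.astype(np.float32),uv[:,0].reshape(1,-1),uv[:,1].reshape(1,-1),cv2.INTER_LINEAR)[0]
        v=cv2.GaussianBlur(v.reshape(1,-1),(0,0),2)[0]
        d=sgn*np.gradient(v);i=d[2:-2].argmax()+2;P.append([C[0]+rs[i]*np.cos(a),C[1]+rs[i]*np.sin(a)])
    return np.array(P)
C=onplane(c,Z(404,333),.05)[:2]
A=np.deg2rad(np.arange(0,360,6))
for k in range(2):
    s,e=fitc(edge(C,.05,.072,.05,1,A)); print('ring',s.round(4),e.round(5)); C=s[:2]
pin=onplane(c,Z(260,417),.084)[:2]-C
rid=onplane(c,Z(439,513),.048)[:2]-C
nose=onplane(c,Z(436,494),.048)[:2]-C
key=onplane(c,Z(308,118),.05)[:2]-C
yaw=np.arctan2(key[1],key[0])-np.arctan2(35,112)
print('yaw from key',np.rad2deg(yaw), 'key r',np.linalg.norm(key),np.hypot(.112,.035))
for n,v in (('pin',pin),('rid',rid),('nose',nose)):
    a=np.arctan2(v[1],v[0]); print(n,(v+C).round(4),np.linalg.norm(v).round(4),np.rad2deg(a), 'ringangle',(a-yaw-np.pi+np.pi)%(2*np.pi)-np.pi)
print('key',key+C)
for n,z in (('bl',Z(70,498)),('br',(427,236))): print(n,onplane(c,z,.068))
E
python3 m.py
```

```text
ring [0.5346 0.0711 0.0613] 0.0009
ring [0.5345 0.0711 0.0613] 0.00095
yaw from key 7.162656473992752 key r 0.119832102700902 0.11734138229968147
pin [0.4906 0.1365] 0.0788 123.92621182440713 ringangle -1.1036841663904209
rid [0.447  0.0537] 0.0892 -168.76054070988417 ringangle 0.07115363209592473
nose [0.4562 0.0553] 0.0799 -168.5499140819385 ringangle 0.07482976024594912
key [0.64354532 0.12085686]
bl [0.45364994 0.22769583 0.068     ]
br [ 0.51730645 -0.23791475  0.068     ]
```

Run:
```python
from h import *
c=load('top0');s=load('scene0');w=load('wrist0')
print('desk front',onplane(c,(300,341),0),onplane(c,(145,341),0),onplane(c,(158,50),0))
for z in (.2,.3,.4,.5,.6): print(z,'top corner?',onplane(c,(0,355),z),'scene corner',onplane(s,(283,283),z), 'scene far', onplane(s,(0,85),z),'front-left along',onplane(s,(130,400),z))
for uv in ((320,280),(530,285),(640,215),(100,320)): print(uv,onplane(w,uv,0),onplane(w,uv,.2))
cv2.imwrite('pics/topL.png',cv2.resize(cv2.imread('pics/top0.png')[:, :240],None,fx=1.5,fy=1.5)*1)
b=cv2.imread('pics/wrist0.png'); cv2.imwrite('pics/w0b.png',cv2.convertScaleAbs(b[200:],alpha=1.6,beta=20))
```

```text
desk front [3.04898367e-01 2.16966029e-02 1.11022302e-16] [ 3.05846878e-01  3.44898009e-01 -1.11022302e-16] [0.96562761 0.35706923 0.        ]
0.2 top corner? [0.30344693 0.51831091 0.2       ] scene corner [0.45300976 0.23834956 0.2       ] scene far [1.29938556 0.22877697 0.2       ] front-left along [0.49840726 0.4907993  0.2       ]
0.3 top corner? [0.31736799 0.45319265 0.3       ] scene corner [0.41003097 0.28232734 0.3       ] scene far [1.11711067 0.2743302  0.3       ] front-left along [0.44795697 0.49322903 0.3       ]
0.4 top corner? [0.33128905 0.38807439 0.4       ] scene corner [0.36705217 0.32630512 0.4       ] scene far [0.93483578 0.31988343 0.4       ] front-left along [0.39750667 0.49565876 0.4       ]
0.5 top corner? [0.3452101  0.32295613 0.5       ] scene corner [0.32407338 0.3702829  0.5       ] scene far [0.75256089 0.36543666 0.5       ] front-left along [0.34705638 0.49808849 0.5       ]
0.6 top corner? [0.35913116 0.25783786 0.6       ] scene corner [0.28109458 0.41426068 0.6       ] scene far [0.570286  0.4109899 0.6      ] front-left along [0.29660609 0.50051822 0.6       ]
(320, 280) [0.29147817 0.51975636 0.        ] [0.17255196 0.55009024 0.2       ]
(530, 285) [0.37195203 0.79332294 0.        ] [0.20986287 0.67692668 0.2       ]
(640, 215) [0.30492585 0.93559479 0.        ] [0.17878684 0.74288961 0.2       ]
(100, 320) [0.27601867 0.20097406 0.        ] [0.16538432 0.40228997 0.2       ]
```

View pics/topL.png

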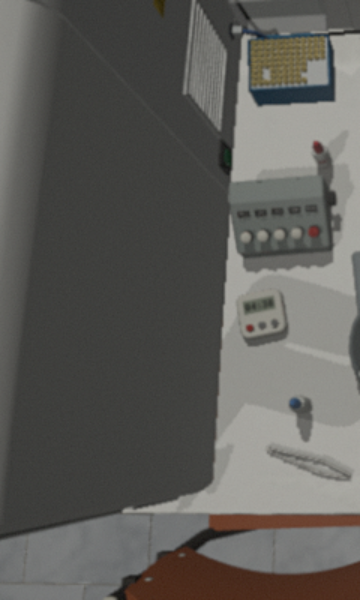

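View pics/w0b.png

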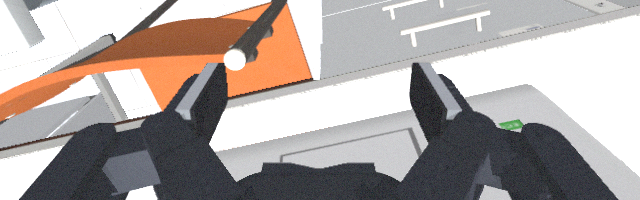

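```bash
cat >> h.py <<'E'
def tri(c1,p1,c2,p2):
    a=onplane(c1,p1,0.);b=onplane(c2,p2,0.)
    C1=-np.array(c1['R']).T@c1['t'];C2=-np.array(c2['R']).T@c2['t']
    d1=a-C1;d2=b-C2;A=np.stack([d1,-d2],1);s=np.linalg.lstsq(A,C2-C1,rcond=None)[0]
    P,Q=C1+s[0]*d1,C2+s[1]*d2;return (P+Q)/2,np.linalg.norm(P-Q)
E
python3 - <<'E'
from h import *
c=load('top0');s=load('scene0');w=load('wrist0')
print('post',tri(s,(455,331),w,(235,258)),tri(c,(283,347),s,(455,331)))
Z=lambda x,y:((x+.5)/4.2-.5+180,(y+.5)/4.2-.5+150)
Y=lambda x,y:((x+.5)/5-.5+220,(y+.5)/5-.5+190)
print('pin',tri(c,Z(260,417),s,Y(432,375)))
print('rider',tri(c,Z(439,513),s,Y(645,357)))
print('key',tri(c,Z(308,118),s,Y(166,213)))
E
```

```text
post (array([0.15189207, 0.41988973, 0.37102173]), np.float64(0.3062158778686279)) (array([ 0.25248088,  0.04803955, -0.00187064]), np.float64(0.08213240361938559))
pin (array([0.49004909, 0.13542454, 0.09274467]), np.float64(0.0006037554928859608))
rider (array([0.44746954, 0.05399405, 0.04611541]), np.float64(0.0007734114979266763))
key (array([0.64140825, 0.11982312, 0.05597206]), np.float64(0.0013938217312098053))
```

```bash
cat >> h.py <<'E'
def cur():
    o=ctrl.get_obs();w,x,y,z=o['eef_rot'];return np.array(o['eef_pos']),np.arctan2(2*(x*y+w*z),1-2*(y*y+z*z)),o
def row(P,head=None):
    "world target (x,y,z), heading deg of tool x -> dx dy dz cm, turn deg"
    p,h,o=cur();d=(np.array(P)-p)*100
    ex=np.array([np.cos(h),np.sin(h)]);ey=np.array([np.sin(h),-np.cos(h)])
    t=0 if head is None else -((head-np.rad2deg(h)+180)%360-180)
    return dict(dx=round(ex@d[:2],2),dy=round(ey@d[:2],2),dz=round(-d[2],2),turn=round(t,1))
C=np.array([.5345,.0711])
def pose(th,d,z):
    a=np.deg2rad(th);r=np.array([np.cos(a),np.sin(a)]);t=np.array([-r[1],r[0]])
    p=C+.08*r-d*t;return [*p,z]
E
python3 - <<'E'
from h import *
print(np.rad2deg(cur()[1]))
for P,h in (((.16,.45,.3),75),((.2,.3,.3),40),((.3,.2,.3),0),((.42,.15,.25),-40),(pose(124,.04,.15),-56),(pose(124,.04,.068),-56)): print(P,row(P,h))
E
```

```text
75.28705228071937
(0.16, 0.45, 0.3) {'dx': np.float64(-9.87), 'dy': np.float64(4.06), 'dz': np.float64(-6.14), 'turn': np.float64(0.3)}
(0.2, 0.3, 0.3) {'dx': np.float64(-23.36), 'dy': np.float64(11.73), 'dz': np.float64(-6.14), 'turn': np.float64(35.3)}
(0.3, 0.2, 0.3) {'dx': np.float64(-30.49), 'dy': np.float64(23.95), 'dz': np.float64(-6.14), 'turn': np.float64(75.3)}
(0.42, 0.15, 0.25) {'dx': np.float64(-32.28), 'dy': np.float64(36.82), 'dz': np.float64(-1.14), 'turn': np.float64(115.3)}
[np.float64(0.5229260706245419), np.float64(0.1597907219432332), 0.15] {'dx': np.float64(-28.72), 'dy': np.float64(46.53), 'dz': np.float64(8.86), 'turn': np.float64(131.3)}
[np.float64(0.5229260706245419), np.float64(0.1597907219432332), 0.068] {'dx': np.float64(-28.72), 'dy': np.float64(46.53), 'dz': np.float64(17.06), 'turn': np.float64(131.3)}
```

Call:
drive_tool:
  commands:
    - {"gripper": 1, "dx": -3, "dy": 1, "dz": -4, "turn": 0}
    - {"gripper": 1, "dx": -6, "dy": 2.5, "dz": -6, "turn": 0}
    - {"gripper": 1, "dx": -10, "dy": 4, "dz": -6, "turn": 8}
    - {"gripper": 1, "dx": -14, "dy": 6.5, "dz": -6, "turn": 16}
    - {"gripper": 1, "dx": -18.5, "dy": 9, "dz": -6, "turn": 24}
    - {"gripper": 1, "dx": -23, "dy": 11.7, "dz": -6, "turn": 32}
    - {"gripper": 1, "dx": -23.4, "dy": 11.7, "dz": -6, "turn": 40}
    - {"gripper": 1, "dx": -26, "dy": 16, "dz": -6, "turn": 48}
    - {"gripper": 1, "dx": -28.5, "dy": 20, "dz": -6, "turn": 56}
    - {"gripper": 1, "dx": -30.5, "dy": 24, "dz": -6, "turn": 64}
    - {"gripper": 1, "dx": -30.5, "dy": 24, "dz": -6, "turn": 72}
    - {"gripper": 1, "dx": -31, "dy": 28, "dz": -6, "turn": 80}
    - {"gripper": 1, "dx": -31.5, "dy": 32, "dz": -4, "turn": 88}
    - {"gripper": 1, "dx": -32.3, "dy": 36.8, "dz": -2, "turn": 96}
    - {"gripper": 1, "dx": -32.3, "dy": 36.8, "dz": -1, "turn": 104}
    - {"gripper": 1, "dx": -32.3, "dy": 36.8, "dz": -1, "turn": 112}
    - {"gripper": 1, "dx": -31, "dy": 40, "dz": 0, "turn": 120}
    - {"gripper": 1, "dx": -30, "dy": 43, "dz": 3, "turn": 128}
    - {"gripper": 1, "dx": -28.7, "dy": 46.5, "dz": 6, "turn": 131.3}
    - {"gripper": 1, "dx": -28.7, "dy": 46.5, "dz": 9, "turn": 131.3}

```text
time_s: 2.65
eef_pos: [0.5248, 0.1603, 0.148]
eef_rot: [-0.0, 0.883, -0.47, 0.0]
wrist_force: [0.8, 1.5, -0.0]
opening: 0.004
```

Run:
```python
from h import *
shot('wrist','w1');shot('top','t1')
p,h,o=cur();print(p,np.rad2deg(h),o['time_s'],o['opening'],o['wrist_force'],o['q'])
print(row(pose(124,.04,.15),-56))
a=cv2.imread('pics/t1.png')[120:320,140:370];cv2.imwrite('pics/t1z.png',cv2.resize(a,None,fx=3,fy=3))
```

```text
[0.52016503 0.16010796 0.14510289] -56.02276465953273 2.75 0.0006909953560529418 [ 0.84639818 -0.25172615 -0.0558456 ] [ 8.04628336e-02  2.23131318e-01  1.76051439e+00 -6.59711389e-05
  1.16625800e+00  1.05825612e+00]
{'dx': np.float64(0.18), 'dy': np.float64(-0.21), 'dz': np.float64(-0.49), 'turn': np.float64(-0.0)}
```

View pics/w1.png

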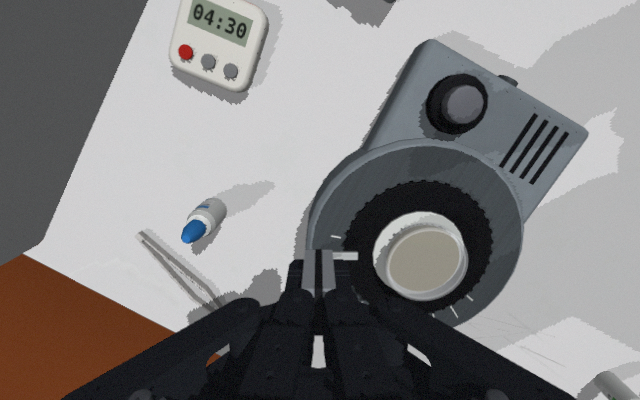

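View pics/t1z.png

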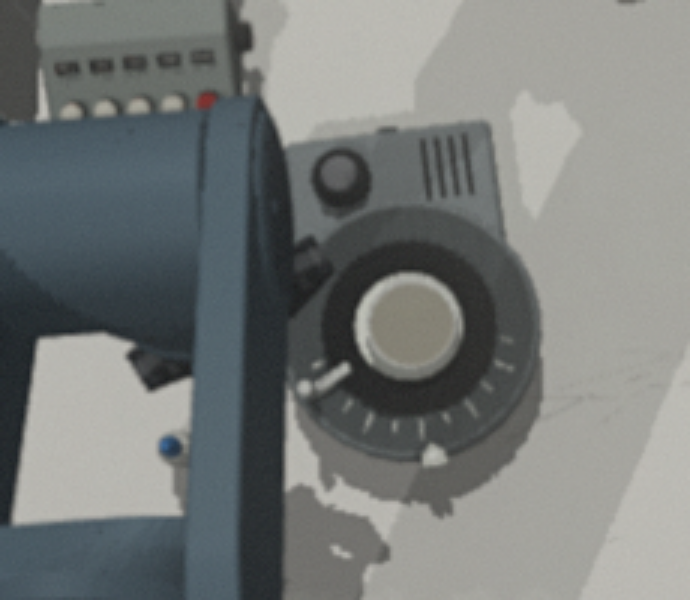

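Call:
drive_tool:
  commands:
    - {"gripper": 1, "dz": 3}
    - {"gripper": 1, "dz": 6}
    - {"gripper": 1, "dz": 7.5}
    - {"gripper": 1, "dz": 7.5}
    - {"gripper": 1, "dz": 7.5}

```text
invalid input at $.commands[0]: expected keys gripper, dx, dy, dz, turn
```

Run:
```python
from h import *
shot('wrist','w2');shot('scene','s2');shot('top','t2')
p,h,o=cur();print(p,np.rad2deg(h),o['time_s'],o['opening'],o['wrist_force'])
a=cv2.imread('pics/s2.png')[170:330,200:400];cv2.imwrite('pics/s2z.png',cv2.resize(a,None,fx=3.5,fy=3.5))
```

```text
[0.52309927 0.16055349 0.15024828] -56.00179124287632 2.9 0.0016409692351011492 [ 0.98097847 -0.25763901  1.1879884 ]
```

View pics/w2.png

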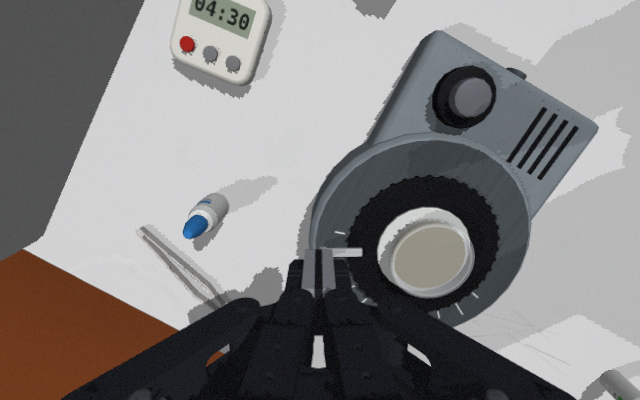

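View pics/s2z.png

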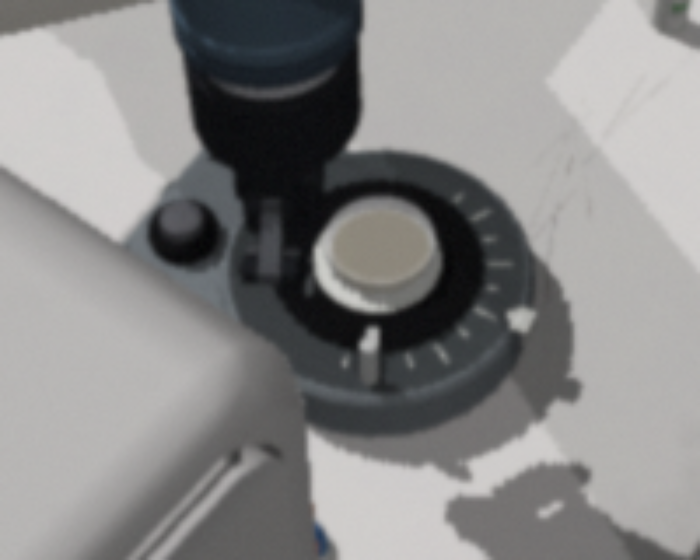

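Call:
drive_tool:
  commands:
    - {"gripper": 1, "dx": 0, "dy": 0, "dz": 3, "turn": 0}
    - {"gripper": 1, "dx": 0, "dy": 0, "dz": 6, "turn": 0}
    - {"gripper": 1, "dx": 0, "dy": 0, "dz": 7.5, "turn": 0}
    - {"gripper": 1, "dx": 0, "dy": 0, "dz": 8, "turn": 0}
    - {"gripper": 1, "dx": 0, "dy": 0, "dz": 8, "turn": 0}
    - {"gripper": 1, "dx": 0, "dy": 0, "dz": 8, "turn": 0}

```text
time_s: 3.65
eef_pos: [0.5238, 0.1606, 0.0705]
eef_rot: [-0.001, 0.883, -0.47, 0.001]
wrist_force: [0.8, -0.3, -0.3]
opening: 0.004
```

Run:
```python
from h import *
shot('wrist','w3');shot('scene','s3')
p,h,o=cur();print(p,np.rad2deg(h),o['time_s'],o['opening'],o['wrist_force'])
a=cv2.imread('pics/s3.png')[170:330,200:400];cv2.imwrite('pics/s3z.png',cv2.resize(a,None,fx=3.5,fy=3.5))
z=.07
th=124
print('rows')
for i,th in enumerate(np.arange(124,193,4)):
    print(th,{k:float(v) for k,v in row(pose(th,.016,z),th-180).items()})
```

```text
[0.52357951 0.16055365 0.07024157] -56.00966893758546 3.75 -0.003474186477367697 [-0.18182624 -0.61720794  0.12704198]
rows
124 {'dx': 0.03, 'dy': 2.5, 'dz': 0.02, 'turn': -0.0}
128 {'dx': -0.06, 'dy': 3.06, 'dz': 0.02, 'turn': -4.0}
132 {'dx': -0.12, 'dy': 3.63, 'dz': 0.02, 'turn': -8.0}
136 {'dx': -0.13, 'dy': 4.2, 'dz': 0.02, 'turn': -12.0}
140 {'dx': -0.1, 'dy': 4.76, 'dz': 0.02, 'turn': -16.0}
144 {'dx': -0.04, 'dy': 5.33, 'dz': 0.02, 'turn': -20.0}
148 {'dx': 0.07, 'dy': 5.89, 'dz': 0.02, 'turn': -24.0}
152 {'dx': 0.21, 'dy': 6.44, 'dz': 0.02, 'turn': -28.0}
156 {'dx': 0.4, 'dy': 6.98, 'dz': 0.02, 'turn': -32.0}
160 {'dx': 0.62, 'dy': 7.5, 'dz': 0.02, 'turn': -36.0}
164 {'dx': 0.87, 'dy': 8.01, 'dz': 0.02, 'turn': -40.0}
168 {'dx': 1.16, 'dy': 8.5, 'dz': 0.02, 'turn': -44.0}
172 {'dx': 1.49, 'dy': 8.97, 'dz': 0.02, 'turn': -48.0}
176 {'dx': 1.84, 'dy': 9.42, 'dz': 0.02, 'turn': -52.0}
180 {'dx': 2.23, 'dy': 9.83, 'dz': 0.02, 'turn': -56.0}
184 {'dx': 2.64, 'dy': 10.22, 'dz': 0.02, 'turn': -60.0}
188 {'dx': 3.08, 'dy': 10.59, 'dz': 0.02, 'turn': -64.0}
192 {'dx': 3.55, 'dy': 10.91, 'dz': 0.02, 'turn': -68.0}
```

View pics/s3z.png

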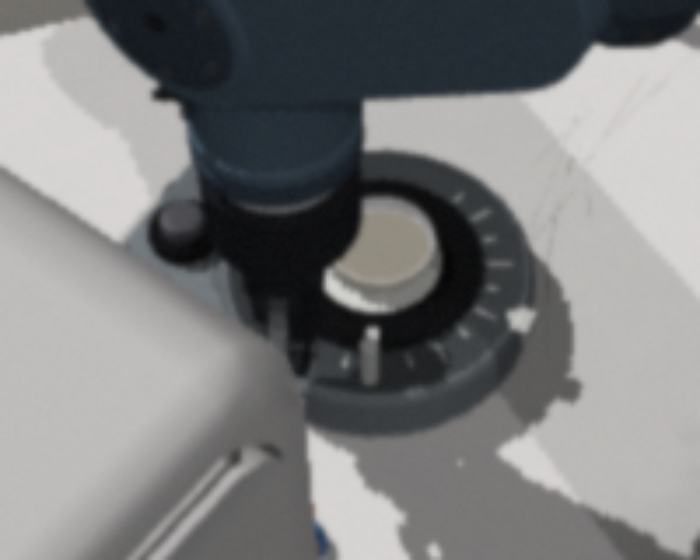

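View pics/w3.png

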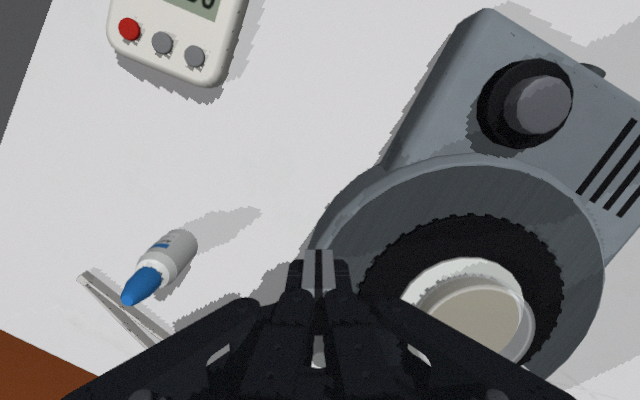

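Call:
drive_tool:
  commands:
    - {"gripper": 1, "dx": 0, "dy": 0.8, "dz": 0, "turn": 0}
    - {"gripper": 1, "dx": 0, "dy": 1.5, "dz": 0, "turn": 0}
    - {"gripper": 1, "dx": 0, "dy": 1.9, "dz": 0, "turn": 0}
    - {"gripper": 1, "dx": 0, "dy": 2.2, "dz": 0, "turn": 0}
    - {"gripper": 1, "dx": 0, "dy": 2.5, "dz": 0, "turn": 0}
    - {"gripper": 1, "dx": 0, "dy": 2.8, "dz": 0, "turn": -2}
    - {"gripper": 1, "dx": -0.06, "dy": 3.06, "dz": 0, "turn": -4}
    - {"gripper": 1, "dx": -0.1, "dy": 3.35, "dz": 0, "turn": -6}
    - {"gripper": 1, "dx": -0.12, "dy": 3.63, "dz": 0, "turn": -8}
    - {"gripper": 1, "dx": -0.12, "dy": 3.63, "dz": 0, "turn": -8}

```text
time_s: 5.0
eef_pos: [0.4919, 0.1409, 0.0693]
eef_rot: [0.0, 0.914, -0.407, -0.0]
wrist_force: [1.3, 0.2, 0.7]
opening: 0.002
```

Run:
```python
from h import *
shot('scene','s4')
p,h,o=cur();print(p,np.rad2deg(h),o['time_s'],o['opening'],o['wrist_force'])
a=cv2.imread('pics/s4.png')[170:330,200:400];cv2.imwrite('pics/s4z.png',cv2.resize(a,None,fx=3.5,fy=3.5))
```

```text
[0.49191603 0.14103226 0.06932784] -48.02792538183103 5.05 -0.0016866334667367793 [-0.19503537 -0.29449304  0.41936526]
```

View pics/s4z.png

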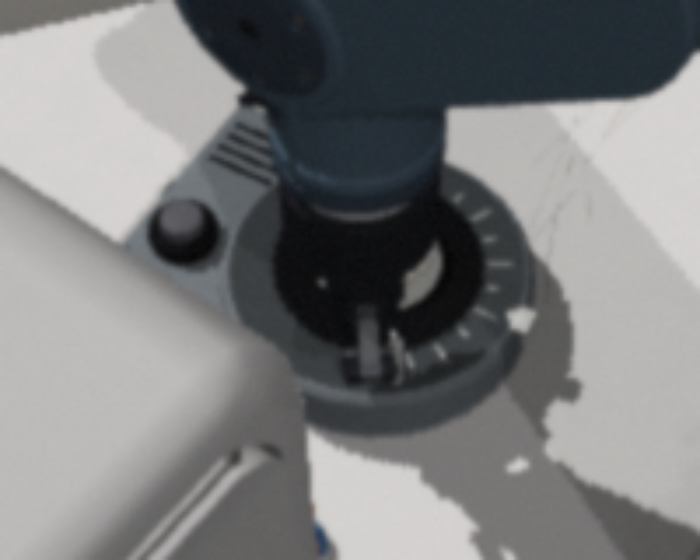

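Run:
```python
from h import *
for th in range(135,187,3):
    print(th,*[float(v) for v in row(pose(th,.016,.0695),th-180).values()])
```

```text
135 -0.03 0.34 -0.02 -3.0
138 -0.08 0.76 -0.02 -6.0
141 -0.1 1.19 -0.02 -9.0
144 -0.11 1.61 -0.02 -12.0
147 -0.09 2.04 -0.02 -15.0
150 -0.06 2.47 -0.02 -18.0
153 0.01 2.89 -0.02 -21.0
156 0.09 3.31 -0.02 -24.0
159 0.19 3.72 -0.02 -27.0
162 0.32 4.13 -0.02 -30.0
165 0.47 4.53 -0.02 -33.0
168 0.64 4.92 -0.02 -36.0
171 0.82 5.31 -0.02 -39.0
174 1.03 5.68 -0.02 -42.0
177 1.26 6.04 -0.02 -45.0
180 1.51 6.39 -0.02 -48.0
183 1.77 6.72 -0.02 -51.0
186 2.05 7.05 -0.02 -54.0
```

Call:
drive_tool:
  commands:
    - {"gripper": 1, "dx": -0.03, "dy": 0.34, "dz": 0, "turn": -3}
    - {"gripper": 1, "dx": -0.08, "dy": 0.76, "dz": 0, "turn": -6}
    - {"gripper": 1, "dx": -0.1, "dy": 1.19, "dz": 0, "turn": -9}
    - {"gripper": 1, "dx": -0.11, "dy": 1.61, "dz": 0, "turn": -12}
    - {"gripper": 1, "dx": -0.09, "dy": 2.04, "dz": 0, "turn": -15}
    - {"gripper": 1, "dx": -0.06, "dy": 2.47, "dz": 0, "turn": -18}
    - {"gripper": 1, "dx": 0.01, "dy": 2.89, "dz": 0, "turn": -21}
    - {"gripper": 1, "dx": 0.09, "dy": 3.31, "dz": 0, "turn": -24}
    - {"gripper": 1, "dx": 0.19, "dy": 3.72, "dz": 0, "turn": -27}
    - {"gripper": 1, "dx": 0.32, "dy": 4.13, "dz": 0, "turn": -30}
    - {"gripper": 1, "dx": 0.47, "dy": 4.53, "dz": 0, "turn": -33}
    - {"gripper": 1, "dx": 0.64, "dy": 4.92, "dz": 0, "turn": -36}
    - {"gripper": 1, "dx": 0.82, "dy": 5.31, "dz": 0, "turn": -39}
    - {"gripper": 1, "dx": 1.03, "dy": 5.68, "dz": 0, "turn": -42}
    - {"gripper": 1, "dx": 1.26, "dy": 6.04, "dz": 0, "turn": -45}
    - {"gripper": 1, "dx": 1.4, "dy": 6.22, "dz": 0, "turn": -46.5}
    - {"gripper": 1, "dx": 1.51, "dy": 6.39, "dz": 0, "turn": -48}
    - {"gripper": 1, "dx": 1.51, "dy": 6.39, "dz": 0, "turn": -48}
    - {"gripper": 1, "dx": 1.51, "dy": 6.39, "dz": 0, "turn": -48}

```text
time_s: 7.42
eef_pos: [0.4544, 0.0871, 0.0691]
eef_rot: [0.0, 1.0, -0.0, -0.0]
wrist_force: [0.1, 0.9, 0.5]
opening: 0.001
```

Run:
```python
from h import *
shot('scene','s5');shot('top','t5');shot('wrist','w5')
p,h,o=cur();print(p,np.rad2deg(h),o['time_s'],o['opening'],o['wrist_force'])
a=cv2.imread('pics/s5.png')[190:310,220:380];b=cv2.imread('pics/t5.png')[150:290,180:340]
cv2.imwrite('pics/s5z.png',cv2.resize(a,None,fx=5,fy=5,interpolation=2));cv2.imwrite('pics/t5z.png',cv2.resize(b,None,fx=4.2,fy=4.2,interpolation=2))
```

```text
[0.45439913 0.08715444 0.06909806] -0.01937700458530228 7.575 -0.0013459980476665484 [-0.35361551  0.14568301  0.82154094]
```

View pics/s5z.png

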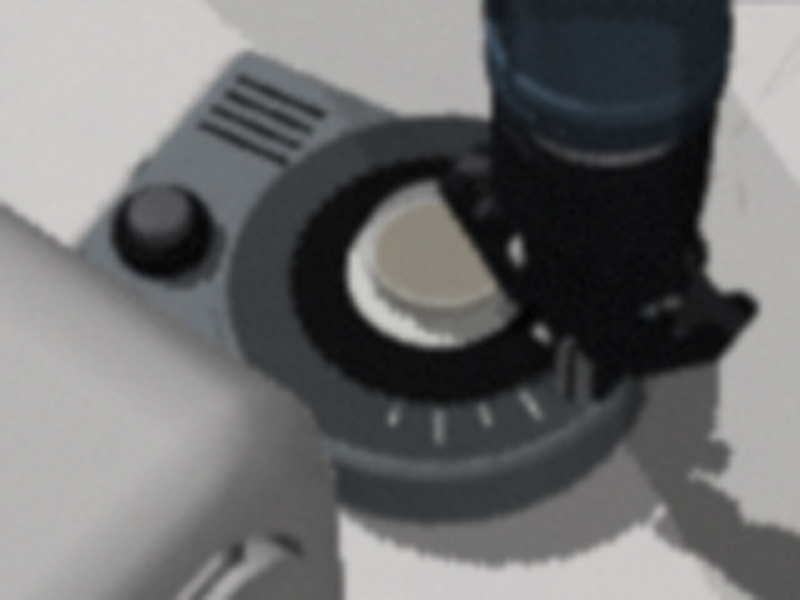

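View pics/t5z.png

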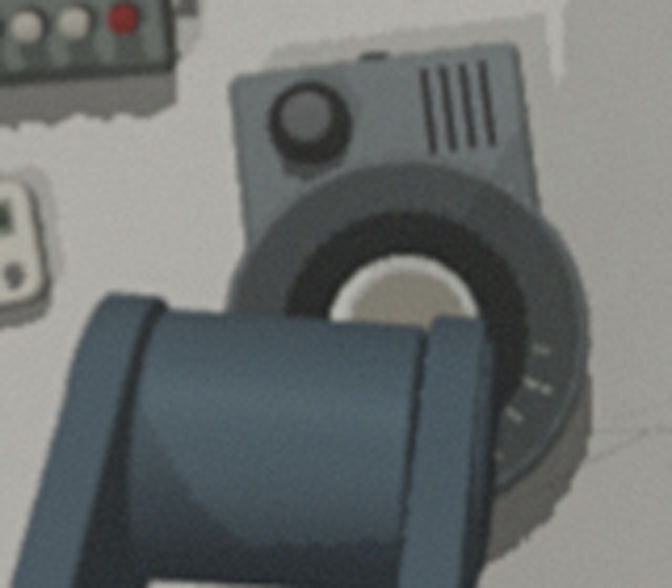

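View pics/w5.png

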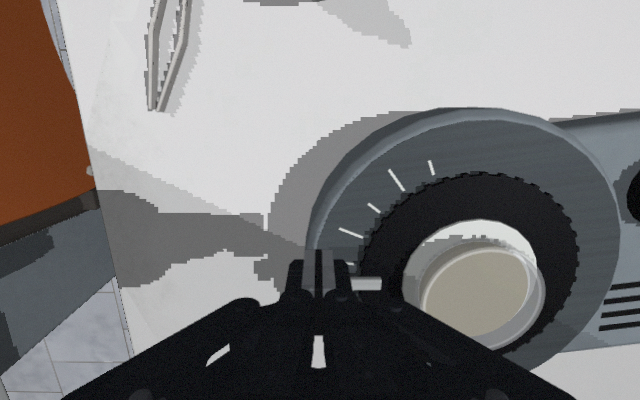

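Call:
drive_tool:
  commands:
    - {"gripper": 1, "dx": 0, "dy": -1.5, "dz": 0, "turn": 0}
    - {"gripper": 1, "dx": 0, "dy": -2, "dz": -3, "turn": 0}
    - {"gripper": 1, "dx": 0, "dy": -3, "dz": -8, "turn": 0}
    - {"gripper": 1, "dx": 2, "dy": -6, "dz": -10, "turn": 0}
    - {"gripper": 1, "dx": 5, "dy": -9, "dz": -10, "turn": 0}
    - {"gripper": 1, "dx": 5, "dy": -11, "dz": -10, "turn": 0}
    - {"gripper": 1, "dx": 5, "dy": -11, "dz": -10, "turn": 0}
    - {"gripper": 1, "dx": 5, "dy": -11, "dz": -10, "turn": 0}

```text
time_s: 8.57
eef_pos: [0.5042, 0.1973, 0.1689]
eef_rot: [0.0, 1.0, 0.0, -0.0]
wrist_force: [-0.4, 0.1, -0.5]
opening: -0.002
```

```bash
cat > look.py <<'E'
from h import *
import sys
k=sys.argv[1]
shot('scene','s'+k);shot('top','t'+k)
p,h,o=cur();print(p,np.rad2deg(h),o['time_s'],o['wrist_force'])
a=cv2.imread(f'pics/s{k}.png')[190:310,220:380];b=cv2.imread(f'pics/t{k}.png')[150:290,180:340]
cv2.imwrite(f'pics/s{k}z.png',cv2.resize(a,None,fx=5,fy=5,interpolation=2));cv2.imwrite(f'pics/t{k}z.png',cv2.resize(b,None,fx=4.2,fy=4.2,interpolation=2))
E
python3 look.py 6
```

```text
[0.50440383 0.19677709 0.16913377] -0.0418142227437487 8.675 [ 0.40558756  0.79927623 -0.11486748]
```

View pics/s6z.png

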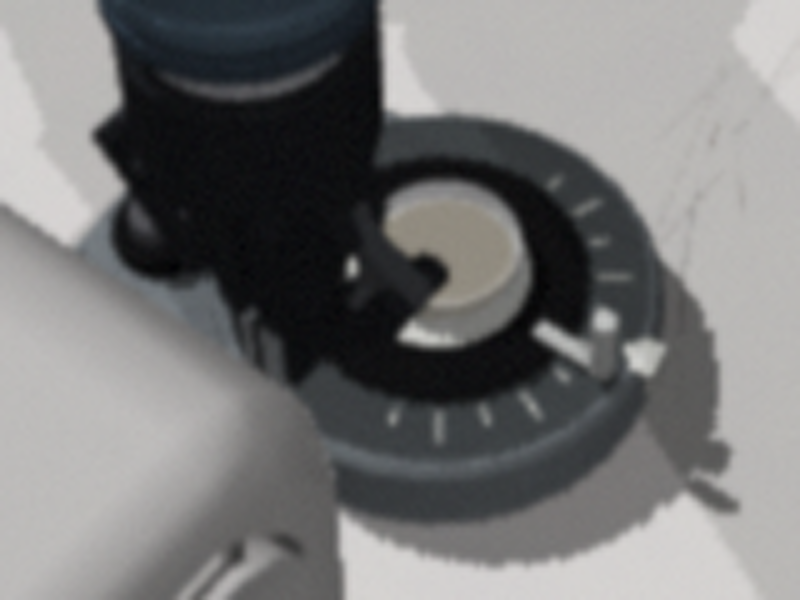

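View pics/t6z.png

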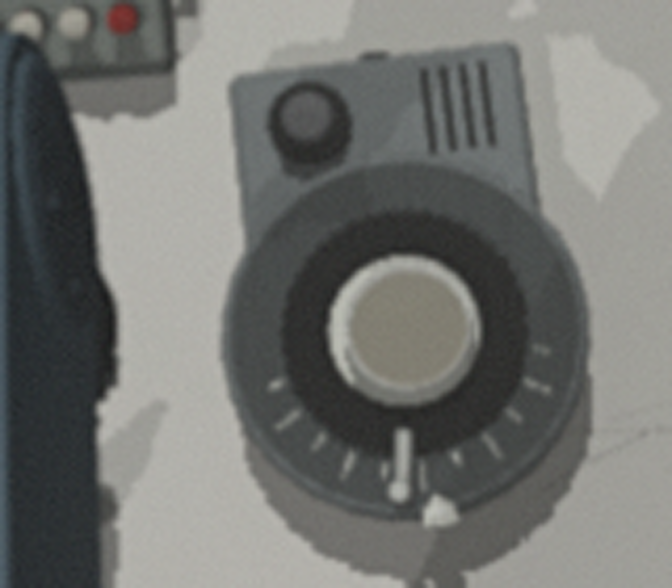

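```bash
cat > ang.py <<'E'
from h import *
import sys
c=load(sys.argv[1])
Z=lambda x,y:((x+.5)/4.2-.5+180,(y+.5)/4.2-.5+150)
Y=lambda x,y:((x+.5)/5-.5+220,(y+.5)/5-.5+190)
v=eval(sys.argv[2])
for n,uv,z in v:
    p=onplane(c,uv,z)[:2];d=p-C;print(n,p.round(4),np.linalg.norm(d).round(4),np.rad2deg(np.arctan2(d[1],d[0])).round(2)%360)
E
python3 ang.py t6 "[('pin',Z(400,491),.084),('arm in',Z(403,432),.054),('rider',Z(439,513),.048),('nose',Z(435,495),.048)]"
python3 ang.py s6 "[('pin',Y(605,318),.084),('arm in',Y(538,328),.054),('rider',Y(645,356),.048)]"
```

```text
pin [0.4559 0.0705] 0.0786 180.45
arm in [0.4859 0.0712] 0.0486 179.85
rider [0.447  0.0537] 0.0892 191.22
nose [0.4557 0.0558] 0.0803 191.03
pin [0.4573 0.0711] 0.0772 180.03
arm in [0.4867 0.0729] 0.0479 177.87
rider [0.4475 0.0549] 0.0885 190.56
```

Run:
```python
from h import *
for th,d,z in ((180,.035,.15),(180,.035,.069),(180,.018,.069),(182,.016,.069),(184,.016,.069),(186,.016,.069),(188,.016,.069),(189.5,.016,.069),(190.7,.016,.069)):
    print(th,*[float(v) for v in row(pose(th,d,z),th-180).values()])
```

```text
180 -4.98 9.07 1.91 -0.0
180 -4.98 9.07 10.01 -0.0
180 -4.98 10.77 10.01 -0.0
182 -5.03 11.25 10.01 -2.0
184 -5.07 11.53 10.01 -4.0
186 -5.11 11.82 10.01 -6.0
188 -5.13 12.1 10.01 -8.0
189.5 -5.14 12.31 10.01 -9.5
190.7 -5.14 12.48 10.01 -10.7
```

Call:
drive_tool:
  commands:
    - {"gripper": 1, "dx": -3, "dy": 4, "dz": 0, "turn": 0}
    - {"gripper": 1, "dx": -5, "dy": 8, "dz": 1, "turn": 0}
    - {"gripper": 1, "dx": -5, "dy": 9, "dz": 4, "turn": 0}
    - {"gripper": 1, "dx": -5, "dy": 9, "dz": 8, "turn": 0}
    - {"gripper": 1, "dx": -5, "dy": 9, "dz": 10, "turn": 0}
    - {"gripper": 1, "dx": -5, "dy": 9, "dz": 10, "turn": 0}
    - {"gripper": 1, "dx": -5, "dy": 9.8, "dz": 10, "turn": 0}
    - {"gripper": 1, "dx": -5, "dy": 10.5, "dz": 10, "turn": 0}
    - {"gripper": 1, "dx": -5, "dy": 10.9, "dz": 10, "turn": 0}
    - {"gripper": 1, "dx": -5.03, "dy": 11.25, "dz": 10, "turn": -2}
    - {"gripper": 1, "dx": -5.07, "dy": 11.53, "dz": 10, "turn": -4}
    - {"gripper": 1, "dx": -5.1, "dy": 11.82, "dz": 10, "turn": -6}
    - {"gripper": 1, "dx": -5.12, "dy": 12.1, "dz": 10, "turn": -8}
    - {"gripper": 1, "dx": -5.14, "dy": 12.3, "dz": 10, "turn": -9.5}
    - {"gripper": 1, "dx": -5.14, "dy": 12.48, "dz": 10, "turn": -10.7}
    - {"gripper": 1, "dx": -5.14, "dy": 12.48, "dz": 10, "turn": -10.7}
    - {"gripper": 1, "dx": -5.14, "dy": 12.48, "dz": 10, "turn": -10.7}

```text
time_s: 10.8
eef_pos: [0.4531, 0.0722, 0.0691]
eef_rot: [0.0, 0.996, 0.093, -0.0]
wrist_force: [-0.0, -0.8, 0.5]
opening: 0.002
```

Call:
drive_tool:
  commands:
    - {"gripper": 1, "dx": 0, "dy": -1.5, "dz": 0, "turn": 0}
    - {"gripper": 1, "dx": 0, "dy": -2, "dz": -3, "turn": 0}
    - {"gripper": 1, "dx": 0, "dy": -3, "dz": -8, "turn": 0}
    - {"gripper": 1, "dx": 2, "dy": -6, "dz": -10, "turn": 0}
    - {"gripper": 1, "dx": 5, "dy": -10, "dz": -10, "turn": 0}
    - {"gripper": 1, "dx": 5, "dy": -12, "dz": -10, "turn": 0}
    - {"gripper": 1, "dx": 5, "dy": -12, "dz": -10, "turn": 0}
    - {"gripper": 1, "dx": 5, "dy": -12, "dz": -10, "turn": 0}

```text
time_s: 11.8
eef_pos: [0.4797, 0.1996, 0.169]
eef_rot: [0.0, 0.996, 0.093, -0.0]
wrist_force: [0.2, -0.3, 0.8]
opening: 0.001
```

```bash
python3 look.py 7
```

```text
[0.48003911 0.1990405  0.16916256] 10.646633021259092 11.9 [-3.59347681e-01  4.28776106e-02 -1.10909568e-04]
```

View pics/s7z.png

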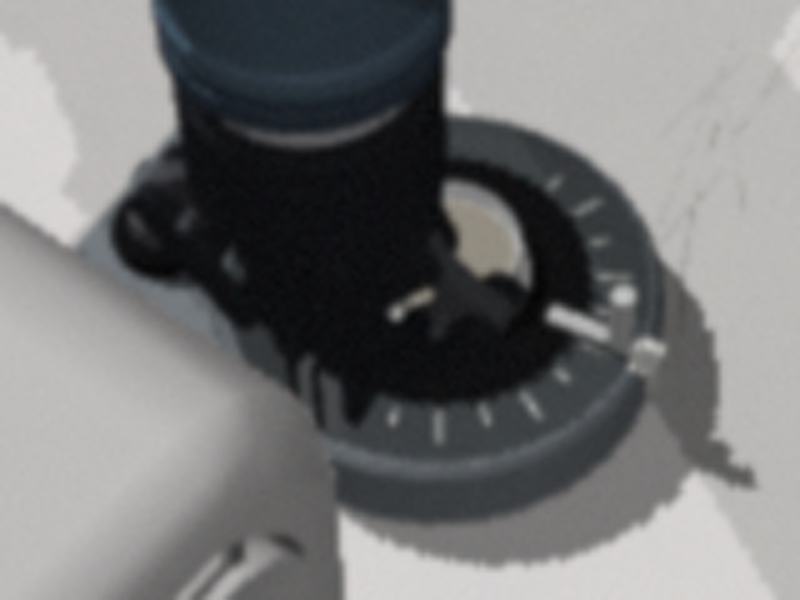

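View pics/t7z.png

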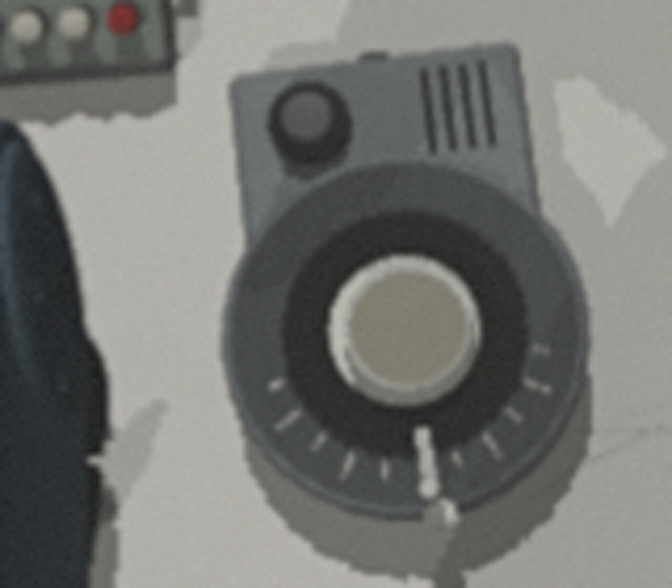

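```bash
python3 ang.py t7 "[('pin',Z(430,491),.084),('arm in',Z(422,431),.054)]"
python3 ang.py s7 "[('pin',Y(623,295),.084),('arm in',Y(551,313),.054)]"
python3 - <<'E'
from h import *
for k in '07':
  b=cv2.imread(f'pics/t{k}.png')[250:285,265:305];cv2.imwrite(f'pics/q{k}.png',cv2.resize(b,None,fx=14,fy=14,interpolation=2))
  b=cv2.imread(f'pics/t{k}.png')[250:285,265:305]
q=np.hstack([cv2.imread('pics/q0.png'),cv2.imread('pics/q7.png')]);cv2.imwrite('pics/q.png',cv2.resize(q,(800,350)))
c=load('t7')
for th in (189,191,193):
  a=np.deg2rad(th); print(th,[proj(c,[*(C+.08*np.array([np.cos(a),np.sin(a)])),z]).round(1) for z in (.084,)])
E
```

```text
pin [0.4559 0.0565] 0.08 190.53
arm in [0.4863 0.062 ] 0.049 190.67
pin [0.4579 0.0581] 0.0777 189.62
arm in [0.4868 0.064 ] 0.0482 188.51[ WARN:0@0.539] global loadsave.cpp:275 findDecoder imread_('pics/t0.png'): can't open/read file: check file path/integrity
Traceback (most recent call last):
TypeError: 'NoneType' object is not subscriptable
```

Run:
```python
from h import *
for z in (.14,.09,.07):print(row((.6412,.1198,z),10.6))
w=load('w2');t=load('top0')
from h import tri
Z=lambda x,y:((x+.5)/4.2-.5+180,(y+.5)/4.2-.5+150)
print(tri(t,Z(308,118),w,(473,97)))
```

```text
{'dx': np.float64(14.37), 'dy': np.float64(10.77), 'dz': np.float64(2.92), 'turn': np.float64(0.0)}
{'dx': np.float64(14.37), 'dy': np.float64(10.77), 'dz': np.float64(7.92), 'turn': np.float64(0.0)}
{'dx': np.float64(14.37), 'dy': np.float64(10.77), 'dz': np.float64(9.92), 'turn': np.float64(0.0)}
(array([0.64360129, 0.12021598, 0.05618355]), np.float64(0.0031250340514426254))
```

Call:
drive_tool:
  commands:
    - {"gripper": 1, "dx": 4, "dy": 3, "dz": 0, "turn": 0}
    - {"gripper": 1, "dx": 8, "dy": 6, "dz": 0, "turn": 0}
    - {"gripper": 1, "dx": 12, "dy": 9, "dz": 1, "turn": 0}
    - {"gripper": 1, "dx": 14.4, "dy": 10.8, "dz": 3, "turn": 0}
    - {"gripper": 1, "dx": 14.4, "dy": 10.8, "dz": 5, "turn": 0}
    - {"gripper": 1, "dx": 14.4, "dy": 10.8, "dz": 7.5, "turn": 0}
    - {"gripper": 1, "dx": 14.4, "dy": 10.8, "dz": 8.5, "turn": 0}
    - {"gripper": 1, "dx": 14.4, "dy": 10.8, "dz": 8.5, "turn": 0}
    - {"gripper": 1, "dx": 14.4, "dy": 10.8, "dz": 8.5, "turn": 0}

```text
time_s: 13.02
eef_pos: [0.6422, 0.1204, 0.0855]
eef_rot: [0.0, 0.996, 0.093, 0.001]
wrist_force: [-0.1, -0.8, -0.3]
opening: -0.001
```

```bash
python3 look.py 8; python3 -c "
from h import *
shot('wrist','w8')
print(row((.642,.12,.07),10.6))"
```

```text
[0.64250924 0.12033254 0.08571299] 10.701118490718462 13.125 [-0.40031164 -0.50168567  0.37162771]
{'dx': np.float64(-0.05), 'dy': np.float64(0.03), 'dz': np.float64(1.56), 'turn': np.float64(0.1)}
```

View pics/s8z.png

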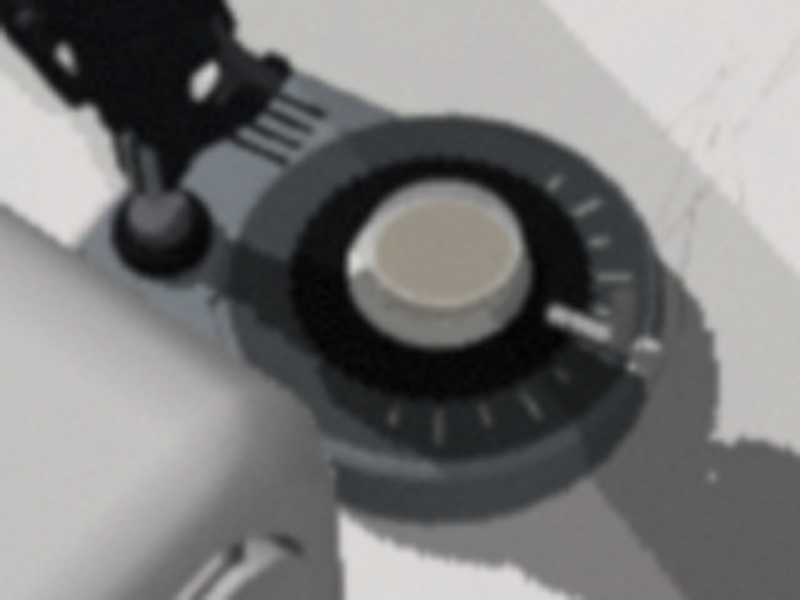

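View pics/w8.png

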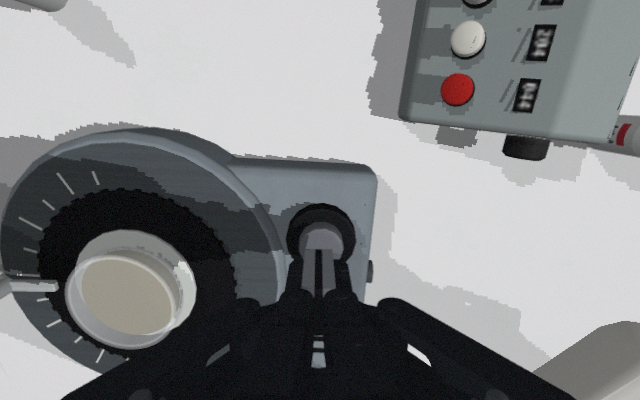

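Call:
drive_tool:
  commands:
    - {"gripper": 1, "dx": 0, "dy": 0, "dz": 0.8, "turn": 0}
    - {"gripper": 1, "dx": 0, "dy": 0, "dz": 1.3, "turn": 0}
    - {"gripper": 1, "dx": 0, "dy": 0, "dz": 1.6, "turn": 0}
    - {"gripper": 1, "dx": 0, "dy": 0, "dz": 1.8, "turn": 0}
    - {"gripper": 1, "dx": 0, "dy": 0, "dz": 1.8, "turn": 0}
    - {"gripper": 1, "dx": 0, "dy": 0, "dz": 1.8, "turn": 0}

```text
time_s: 13.92
eef_pos: [0.6418, 0.1202, 0.0666]
eef_rot: [0.0, 0.996, 0.093, 0.0]
wrist_force: [-1.9, -0.7, 2.5]
opening: -0.0
```

Call:
drive_tool:
  commands:
    - {"gripper": 1, "dx": 0, "dy": 0, "dz": 0.1, "turn": 0}
    - {"gripper": 1, "dx": 0, "dy": 0, "dz": 0.2, "turn": 0}
    - {"gripper": 1, "dx": 0, "dy": 0, "dz": 0.2, "turn": 0}

```text
time_s: 14.3
eef_pos: [0.6419, 0.1202, 0.0645]
eef_rot: [-0.0, 0.996, 0.093, 0.0]
wrist_force: [-1.5, -0.0, 3.6]
opening: 0.003
```

Call:
drive_tool:
  commands:
    - {"gripper": 1, "dx": 0, "dy": 0, "dz": 0.1, "turn": 0}
    - {"gripper": 1, "dx": 0, "dy": 0, "dz": 0.2, "turn": 0}
    - {"gripper": 1, "dx": 0, "dy": 0, "dz": 0.2, "turn": 0}

```text
time_s: 14.68
eef_pos: [0.642, 0.1202, 0.0624]
eef_rot: [-0.0, 0.996, 0.093, 0.0]
wrist_force: [-0.5, -0.4, 4.5]
opening: -0.0
```

Call:
drive_tool:
  commands:
    - {"gripper": 1, "dx": 0, "dy": 0, "dz": 0.1, "turn": 0}
    - {"gripper": 1, "dx": 0, "dy": 0, "dz": 0.2, "turn": 0}
    - {"gripper": 1, "dx": 0, "dy": 0, "dz": 0.2, "turn": 0}

```text
time_s: 15.05
eef_pos: [0.6421, 0.1202, 0.062]
eef_rot: [0.0, 0.996, 0.093, 0.0]
wrist_force: [-5.0, -0.4, 14.6]
opening: 0.0
```

Call:
drive_tool:
  commands:
    - {"gripper": 1, "dx": 0, "dy": 0, "dz": 0.1, "turn": 0}
    - {"gripper": 1, "dx": 0, "dy": 0, "dz": 0.2, "turn": 0}
    - {"gripper": 1, "dx": 0, "dy": 0, "dz": 0.2, "turn": 0}

```text
time_s: 15.42
eef_pos: [0.6422, 0.1202, 0.0617]
eef_rot: [0.0, 0.996, 0.093, 0.0]
wrist_force: [-11.9, -1.3, 25.5]
opening: 0.003
```

Hard stop reached (the force jumps from 4.5 N to 25 N with no more travel). Releasing.

Call:
drive_tool:
  commands:
    - {"gripper": 1, "dx": 0, "dy": 0, "dz": -0.4, "turn": 0}
    - {"gripper": 1, "dx": 0, "dy": 0, "dz": -0.8, "turn": 0}
    - {"gripper": 1, "dx": 0, "dy": 0, "dz": -1.5, "turn": 0}
    - {"gripper": 1, "dx": 0, "dy": 0, "dz": -4, "turn": 0}
    - {"gripper": 1, "dx": 0, "dy": 0, "dz": -9, "turn": 0}
    - {"gripper": 1, "dx": 0, "dy": -4, "dz": -12, "turn": 0}
    - {"gripper": 1, "dx": 0, "dy": -8, "dz": -12, "turn": 0}
    - {"gripper": 1, "dx": -3, "dy": -10, "dz": -12, "turn": 0}
    - {"gripper": 1, "dx": -3, "dy": -10, "dz": -12, "turn": 0}
    - {"gripper": 1, "dx": -3, "dy": -10, "dz": -12, "turn": 0}

```text
time_s: 16.68
eef_pos: [0.594, 0.2126, 0.1782]
eef_rot: [0.0, 0.996, 0.093, 0.0]
wrist_force: [0.7, -0.5, 0.5]
opening: 0.0
```

```bash
python3 look.py 9
```

```text
[0.59451386 0.21213199 0.17824447] 10.629827796982147 16.775 [ 0.56077262  0.12333862 -0.59355065]
```

View pics/t9z.png

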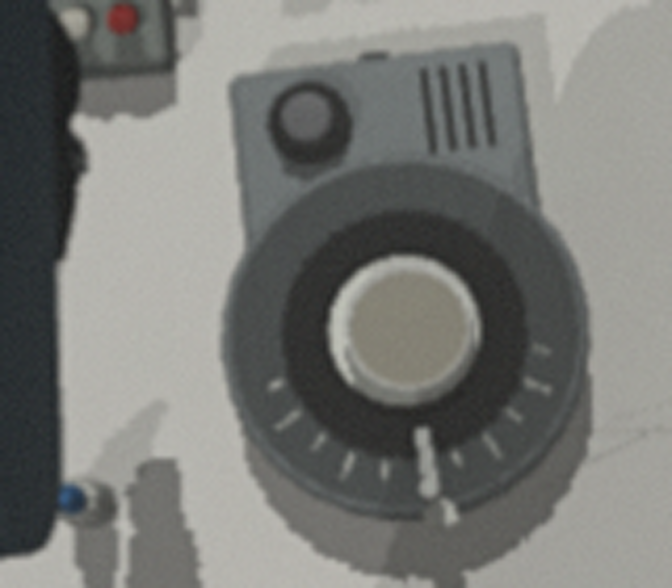

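View pics/s9.png

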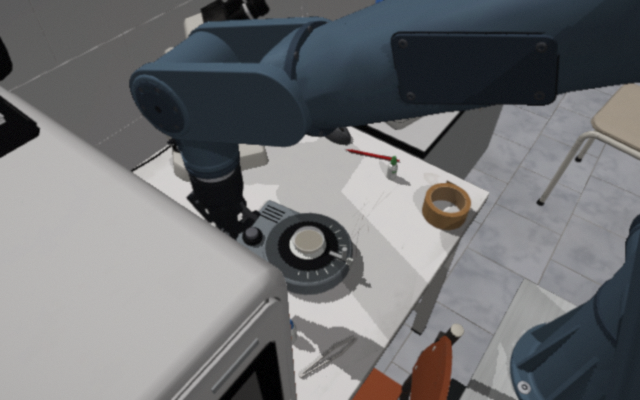

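```bash
python3 -c "
from h import *
print(ctrl.hand_in())"
```

```text
the job is handed in; nothing more can be done
None
```

I pushed the pin round its arc with the closed fingertips, in two passes, and left it at the rider's mark. I then pressed the lamp key to its stop, let it come back up, and handed the job in at about 17 s. No verdict was reported.

- **Ring:** The top view puts the pin at 190.5°, against 191.1° for the rider, measured around the drum's axis. The scene view gives 189.6° against 190.6°. Both put the pin about 1 mm short of the mark, where 5 mm is allowed. The pin sits at the same place in the picture taken after the key press.
- **Key:** The spring force rose to 4.5 N over the travel. It then jumped to 14.6 N and 25.5 N with almost no further movement, which I took as the bottom stop. In the last top view the key sits where it did at the start. I have no direct reading of the key's travel.
- **Dish and bottles:** By eye, the dish and left bottle are at their starting pixels in the last top view. The right bottle also looks unmoved in the scene view; I did not measure it again.
- **Arm:** The gripper was clear of everything at about 0.18 m, with no contact force.

One check disagreed: triangulating the pin's top gave 93 mm instead of 84 mm. I therefore used the given heights for angles and felt for the key by force.

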